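# Bind a pack of reference plates with a post

## Task

Three loose hard plastic plates lie untidily stacked in the binding jig: with light pushes only, slide the pack home against both stop walls so that all the holes line up with the one in the jig. Then take the steel post from its wooden holder and ease it, without forcing, down through all three plates and into the jig until its flange rests on the top plate, let go and leave everything else on the desk where it is.

Things in the scene. Friction and masses are not known exactly. Their poses are not given: they have to be found in the camera images.
- board: Fixed grey base board on the desk, 240 x 200 x 4 mm, origin at the centre of its underside. The aluminium jig (not listed) is bolted on it, where last needed: its middle is up to 12 mm from the board's middle in x and in y, and it is turned up to 0.03 rad. Jig floor 152 x 122 mm, top 22 mm above the desk; open on its -x and -y sides.
- far_stop (a point): NOMINAL middle of the face of the jig's far stop wall, at 65 mm in the board's +x, 33 mm above the desk. The wall runs along y, is 12 mm thick, 115 mm long, its top 44 mm above the desk. The real face is up to 12 mm nearer or farther: find it by pushing until the pack stops.
- side_stop (a point): NOMINAL middle of the face of the jig's side stop wall, at 50 mm in the board's +y, 33 mm above the desk. The wall runs along x, is 12 mm thick, 130 mm long, its top 44 mm above the desk. Real face up to 12 mm off, as above. The jig floor's own vertical 11.5 mm hole is 22 mm from each stop face: exactly under the plates' holes when the plates bear on both stops.
- plate_bottom: Hard white plastic plate, 110 x 80 x 8 mm (x, y, z; 1 mm of the height are two low ribs underneath), about 85 g, loose in the jig. Origin: centre of its underside. One round 11.5 mm hole straight through, at x +33, y +18 mm from the origin, near the corner that goes into the stops. It lies on the jig floor, underside 22 mm above the desk. At the start each plate stands 4 to 20 mm short of each stop and is slightly twisted.
- plate_middle: Hard white plastic plate, 110 x 80 x 8 mm (x, y, z; 1 mm of the height are two low ribs underneath), about 85 g, loose in the jig. Origin: centre of its underside. One round 11.5 mm hole straight through, at x +33, y +18 mm from the origin, near the corner that goes into the stops. It lies on plate_bottom, underside 30 mm above the desk. The whole pack slides with 1 to 2 N; more than 14 N on any one plate marks it.
- plate_top: Hard white plastic plate, 110 x 80 x 8 mm (x, y, z; 1 mm of the height are two low ribs underneath), about 85 g, loose in the jig. Origin: centre of its underside. One round 11.5 mm hole straight through, at x +33, y +18 mm from the origin, near the corner that goes into the stops. It lies on plate_middle, underside 38 mm, top 46 mm above the desk; grey bars are printed on it.
- plate_bottom_hole (a point): Centre of the mouth of plate_bottom's hole, on its top face.
- plate_middle_hole (a point): Centre of the mouth of plate_middle's hole, on its top face.
- plate_top_hole (a point): Centre of the mouth of plate_top's hole, on its top face.
- post: Steel binding post, 55 g, upright, origin at the centre of its lower end. Shank 10 mm wide, 38 mm long, its last 4 mm tapering to 7 mm; then a flange 24 mm wide, 4 mm thick; then a round grip 18 mm wide, 22 mm tall (42 to 64 mm above the origin). Stands loosely in the holder, flange on its top, tip 4 mm above the desk; when seated in the jig its tip is 8 mm above the desk.
- post_tip (a point): Centre of the post's lower end.
- holder: Fixed wooden block 60 x 60 x 42 mm with a 15 mm hole in the top in which the post stands; origin at the centre of its underside. It is on the left or on the right of the jig.
- stamp: Bystander: dark wooden hand stamp, 44 mm wide, 64 mm tall, on the other side of the jig from the holder.
- stapler: Bystander: black stapler 140 x 34 x 43 mm.
- mug: Bystander: white mug 76 mm wide, 85 mm tall.
- sanitiser: Bystander: clear bottle 56 mm wide, 140 mm tall.
- tape: Bystander: black tape dispenser 130 x 50 x 70 mm.
- clipbox: Bystander: small cardboard box 36 x 28 x 18 mm.
- gluestick: Bystander: white glue stick standing up, 24 mm wide, 50 mm tall.
Not all that is in view belongs to the job. What is shaped like the plate_top but orange is not meant. What is shaped like the holder but yellow is not meant.

How it is judged:
By the outcome, as a careful person would: the job done as asked, in the order asked, and still so for the second after the job is handed in, with the robot touching nothing.
It also fails if it takes over 72 s, if anything falls off the work surface, if the arm or the gripper's body presses on something with over 40 N, if the wrist force passes 120 N, or if a joint passes its speed limit or range.

## Robot

A 6-joint arm with a two-finger parallel gripper is mounted at the origin on the work surface. World frame = base frame: x ahead of the robot, y to its left, z up, the work surface at z = 0. Lengths are in m, angles in rad, forces in N, time in s.
With the tool pointing down it reaches from about 0.35 to 0.725 m from the base axis. Payload 4.3 kg.
Tool frame: the origin (TCP) lies at the very end of the fingers, on their centre line; the grasp point (between the pads) lies 19 mm behind it (arm.grasp_offset is the distance from the TCP to the grasp point, in m); z points along the fingers, y is the direction in which the jaws open and shut (so a half turn about z gives the same grasp; the last joint's range is limited). The gripper opens to 85 mm and grips with 20 to 120 N. Pads are 22 mm wide; open, the fingers measure 114 mm over their backs; the gripper's body (76 mm by 85 mm) begins 54 mm behind the grasp point. The pads swing forward as they close: fully open they stand 13 mm farther back than shut.
Start: joints at [1.034, 0.377, 0.081, 1.274, 0, 1.46], TCP at [0.238, 0.523, 0.231] pointing down, gripper open.
Joint ranges: [-2.72, 2.72], [-0.84, 1.66], [-1.02, 1.22], [-1.77, 2.12], [-1.37, 1.28], [-3.14, 3.14]. Speed limits (rad/s): [2.57, 2.57, 3.14, 3.14, 3.14, 3.14].

## Interface

Orientations are given as a rotation vector (axis times angle).
In Python, from station import observe, capture, workorder, models, arm gives the robot as it stands. The module is installed in compiled form; this text tells all that it offers.
- The arm moves only by the tool arm_command, never from a script. Its argument "steps" is a list that holds one entry, the list of rows, each a list of 5 numbers: the opening in per cent of the stroke, from 0 (shut) to 100 (fully open), then the shift along the tool's x, y, z in mm, then the turn about the tool's z in rad. In form: [[[jaw, x, y, z, twist], ...]]. A call has 1 to 12 rows; each row is the pose to reach, as a shift and turn from the pose measured when the call began, along the tool's axes at that moment; what a row does not reach only later rows make up. A row lasts 1/10 s, in which the tool goes at most 50 mm and 8.59 degrees, less where a joint would pass 70% of its speed; a pose out of reach is approached as far as the arm can. A call with a gripper value outside its range is refused whole. The fingers move at their own pace and stop on an object; the grip force is fixed at half the most. Time passes only in rows, so rows that repeat a pose let the fingers close. It gives the time, the measured TCP pose, the force and the opening at its end, in the units of the state.
- observe(): the state, without advancing time (a new reading comes with each control period).
- capture(name): name is "side" or "top" or "wrist"; returns a dict with "image" (480x640x3 uint8, blue, green, red), "depth" (480x640 float32, m along the optical axis (not along the pixel's ray), 0 where there is no reading), "fov_y" (degrees; the focal length in pixels is half the picture's height over the tangent of half this angle, whatever the lens; pixels are square), "cx", "cy" (the principal point, pixels), "extrinsics" (4x4, takes a point from world to camera coordinates). Camera axes: x right, y down, z forward; pixel columns grow to the right and rows downward; lengths in m; the calibration is good to about 2 mm. A picture is of the moment at which its call begins.
- workorder.close_job(): hands the job in, once; it reports no verdict.
Trained networks look in a picture, given as the dict that the camera call returned (one of the last four; its "shot" number tells which), for a name from the list of things; names that differ only in an ending like _2 or _b are one class to them, and where a whole thing is asked for, a point or a joint stands for the part that bears it (a point fixed in the world has none). Each returns a list of dicts, best first, with "confidence" (0 to 1); they miss things now and then, are a little off and sometimes report something else, mostly with a low value. They report only what shows in the picture. A call takes as long as a camera call. They do not tell look-alikes from the thing itself.
- models.search_frame(target, picture): "position" ([x, y, z] in m, in the coordinates of the camera as it stood for that picture, good to about 4 mm: the middle of the surface that is visible of it).
- models.regions_of(target, picture): "region" (480x640 bool, what is visible of it).
- models.mark_of(target, picture): "position" ([x, y, z] in m, in the coordinates of the camera as it stood for that picture, good to about 4 mm: a listed point, or the origin of a listed thing).
The state is a dict: "time_s": time; "joint_positions": joint angles; "qvel": joint speeds; "joint_efforts": joint torques, N m; "tool_pos": TCP position; "eef_rot": TCP orientation; "wrist_force": force on the tool from outside, world axes, zero at the start; "ft_torque": the same for the moment, N m; "finger_gap": finger opening in m.
Only numpy, scipy, OpenCV 4.12 (cv2) and the standard library are available. Lean on these libraries where they do the work, as an engineer would, in place of code of your own. Each camera call takes 0.05 s, during which the arm holds its last target. There are 200 camera calls.

## Working session

There is one attempt and no reset: what is moved stays moved. The work goes in short steps, Python scripts to look and compute and a tool call to move; the robot and the scene stay as the last step left them, time stands still between calls to the robot, and variables do not carry over. Pictures are saved under pics/ and viewed, about 8 in all and at most 12, crops included, and the job is handed in when it is done.

Besides the shell and the picture viewer there is one more tool, called after "Call:" by a JSON object that holds its "op" and its "data". arm_command: Moves the arm, as the interface text tells. Its arguments: {"type":"object","properties":{"steps":{"type":"array","items":{"type":"array","items":{"type":"array","items":{"type":"number"}}}}},"required":["steps"]}

```bash
mkdir -p pics; cat > h.py <<'E'
import numpy as np, cv2
from station import observe, capture, workorder, models, arm
def K(p):
    f=240/np.tan(np.radians(p["fov_y"])/2); return f,p["cx"],p["cy"]
def w(p,c):  # camera -> world
    return (np.linalg.inv(np.array(p["extrinsics"]))@np.r_[c,1])[:3]
def cloud(p):
    f,cx,cy=K(p); v,u=np.mgrid[:480,:640]; d=p["depth"]
    c=np.stack([(u-cx)*d/f,(v-cy)*d/f,d,np.ones_like(d)],-1)
    return (c@np.linalg.inv(np.array(p["extrinsics"])).T)[...,:3]
def px(p,X):
    f,cx,cy=K(p); c=np.array(p["extrinsics"])@np.r_[X,1]; return [round(c[0]/c[2]*f+cx),round(c[1]/c[2]*f+cy)]
E
python3 - <<'E'
from h import *
s=observe(); print({k:np.round(v,3) for k,v in s.items()}, arm.grasp_offset)
for n in ["top","side"]:
    p=capture(n); cv2.imwrite(f"pics/{n}0.png",p["image"])
    for t in ["board","plate_top","post","holder","stamp","far_stop","side_stop","plate_top_hole"]:
        r=models.mark_of(t,p)
        print(n,t,[(np.round(w(p,a["position"]),3).tolist(),px(p,w(p,a["position"])),round(a["confidence"],2)) for a in r[:3]])
E
```

```text
{'time_s': np.float64(0.0), 'joint_positions': array([ 1.034,  0.378,  0.08 ,  1.274, -0.   ,  1.46 ]), 'qvel': array([-0.002, -0.   , -0.   ,  0.002,  0.001,  0.   ]), 'joint_efforts': array([ 1.0000e-03, -4.6361e+01,  2.6987e+01,  2.1000e-02, -0.0000e+00,
        0.0000e+00]), 'tool_pos': array([0.238, 0.523, 0.23 ]), 'eef_rot': array([-6.65e-01, -3.07e+00,  3.00e-03]), 'wrist_force': array([ 0.339,  1.209, -0.231]), 'ft_torque': array([-0.004,  0.01 , -0.064]), 'finger_gap': np.float64(0.085)} 0.0187
top board []
top plate_top [([0.55, -0.038, 0.04], [329, 231], 0.88), ([0.34, -0.301, -0.0], [422, 305], 0.74)]
top post [([0.731, 0.297, 0.004], [216, 175], 0.71), ([0.512, 0.294, 0.006], [214, 248], 0.44)]
top holder [([0.515, 0.401, 0.006], [177, 247], 0.64), ([0.514, 0.289, 0.002], [216, 247], 0.61)]
top stamp [([0.515, -0.332, 0.004], [429, 244], 0.74)]
top far_stop [([0.609, -0.039, 0.029], [329, 212], 0.88), ([0.548, -0.039, 0.039], [330, 232], 0.36), ([0.659, 0.473, 0.003], [156, 199], 0.28)]
top side_stop [([0.548, 0.013, 0.032], [311, 233], 0.89)]
top plate_top_hole [([0.368, -0.279, 0.009], [414, 295], 0.71), ([0.584, -0.021, 0.046], [323, 219], 0.67)]
side board []
side plate_top [([0.34, -0.299, 0.0], [317, 384], 0.88), ([0.549, -0.032, 0.037], [321, 245], 0.77), ([0.582, -0.022, 0.045], [330, 234], 0.68)]
side post [([0.513, 0.291, 0.002], [238, 187], 0.51), ([0.386, 0.175, 0.002], [218, 234], 0.21)]
side holder [([0.515, 0.291, 0.004], [238, 187], 0.69), ([0.516, 0.401, -0.003], [219, 167], 0.65)]
side stamp [([0.512, -0.328, -0.0], [391, 350], 0.59)]
side far_stop [([0.606, -0.04, 0.029], [342, 239], 0.88), ([0.516, 0.29, 0.004], [239, 187], 0.43)]
side side_stop []
side plate_top_hole [([0.578, -0.023, 0.046], [329, 235], 0.92), ([0.37, -0.28, 0.008], [323, 367], 0.55)]
```

```bash
python3 - <<'E'
import cv2,numpy as np
a=cv2.imread("pics/top0.png");b=cv2.imread("pics/side0.png")
a=cv2.resize(a[150:330,130:470],(794,420),interpolation=3)
cv2.imwrite("pics/v1.png",a)
E
```

```text
(no output)
```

View pics/v1.png

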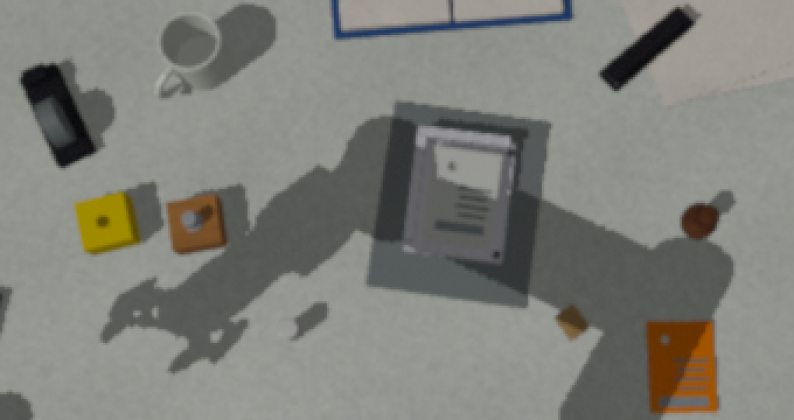

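View pics/side0.png

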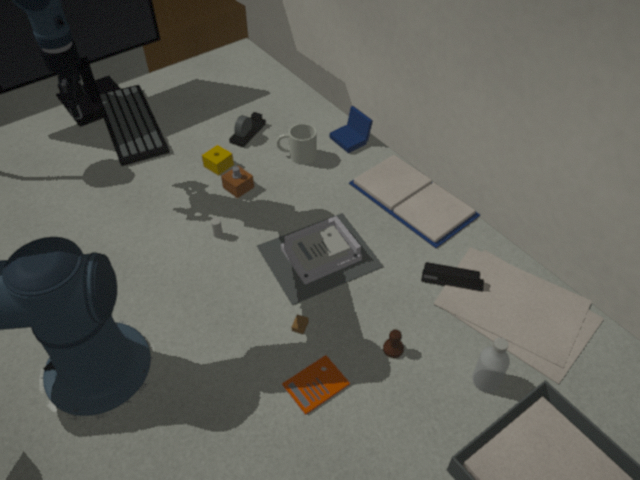

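The top picture shows the jig around zoomed pixel (460,195), with its board turned about -0.15 rad. The post is in the brown holder on the left at (193,220), and the yellow and orange look-alikes stand apart from both. The side picture agrees. I'll move above the jig for a wrist view.

Call:
{"op": "arm_command", "data": {"steps": [[[100, -471, -403, 0, -0.29], [100, -471, -403, 0, -0.29], [100, -471, -403, 0, -0.29], [100, -471, -403, 0, -0.29], [100, -471, -403, 0, -0.29], [100, -471, -403, 0, -0.29], [100, -471, -403, 0, -0.29], [100, -471, -403, 0, -0.29], [100, -471, -403, 0, -0.29], [100, -471, -403, 0, -0.29], [100, -471, -403, 0, -0.29], [100, -471, -403, 0, -0.29]]]}}

```text
time_s: 2.1
tool_pos: [0.4908, -0.0195, 0.2316]
eef_rot: [0.215, 3.133, 0.0]
wrist_force: [0.2, 0.2, 0.2]
finger_gap: 0.0851
```

```bash
cat >> h.py <<'E'
from scipy.spatial.transform import Rotation as Ro
def tool(target,yaw=None):
    "mm shift along tool axes to world target (m)"
    s=observe(); R=Ro.from_rotvec(s["eef_rot"]).as_matrix()
    d=R.T@(np.array(target)-s["tool_pos"])*1e3
    tw=0 if yaw is None else -((yaw-np.arctan2(-R[0,1],R[1,1])+np.pi/2)%np.pi-np.pi/2)
    print("TOOL",np.round(d,1),"twist",round(tw,3)); return d
def st():
    s=observe(); R=Ro.from_rotvec(s["eef_rot"]).as_matrix()
    print("t",round(float(s["time_s"]),2),"pos",np.round(s["tool_pos"],4),"yaw",round(float(np.arctan2(-R[0,1],R[1,1])),3),"F",np.round(s["wrist_force"],1),"gap",round(float(s["finger_gap"]),4)); return s
E
python3 - <<'E'
from h import *
st()
for n in ["wrist"]:
    p=capture(n); cv2.imwrite(f"pics/w1.png",p["image"])
    E=np.linalg.inv(np.array(p["extrinsics"])); print(E.round(3),p["fov_y"])
    C=cloud(p); np.save("c1.npy",C)
    for t in ["plate_top","plate_top_hole","plate_middle_hole","far_stop","side_stop","board"]:
        print(t,[(w(p,a["position"]).round(4).tolist(),px(p,w(p,a["position"])),round(a["confidence"],2)) for a in models.mark_of(t,p)[:2]])
E
```

```text
t 2.1 pos [ 0.4908 -0.0195  0.2316] yaw -0.137 F [0.2 0.2 0.2] gap 0.0851
[[ 0.137  0.937  0.322  0.408]
 [ 0.991 -0.13  -0.044 -0.007]
 [ 0.     0.325 -0.946  0.375]
 [ 0.     0.     0.     1.   ]] 60.61591432477011
plate_top [([0.543, -0.0336, 0.0392], [308, 265], 0.81)]
plate_top_hole [([0.5734, -0.0227, 0.0471], [325, 299], 0.59)]
plate_middle_hole [([0.5835, -0.0208, 0.0394], [329, 305], 0.72), ([0.5748, -0.0239, 0.0312], [324, 292], 0.68)]
far_stop []
side_stop []
board []
```

View pics/w1.png

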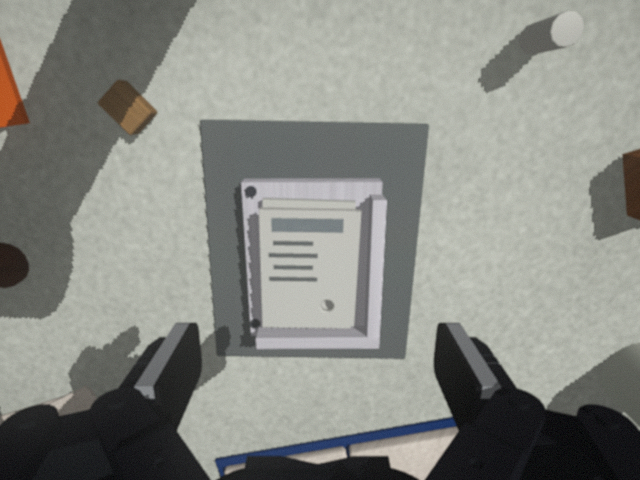

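The wrist view shows the pack in the jig. The far stop is at row 340, the side stop at column 372, the top plate's hole at (327,305), and the pack's near edge at row 200. Next I'll get metric positions from depth.

```bash
python3 - <<'E'
from h import *
C=np.load("c1.npy")
def P(u,v): return np.nanmedian(C[v-1:v+2,u-1:u+2].reshape(-1,3),0)
a,b=P(215,126),P(415,129); print("board yaw",-np.arctan2((b-a)[0],(b-a)[1]))
for nm,q in dict(bl=(206,126),br=(423,129),fr=(403,350),fl=(221,350)).items(): print(nm,P(*q).round(4))
psi=-np.arctan2((b-a)[0],(b-a)[1])
# profiles of height in image
for u in (290,330): print("col",u,[(v,(C[v,u]*1e3).round(0).tolist()) for v in list(range(176,216,3))+list(range(318,352,3))])
for v in (250,300): print("row",v,[(u,(C[v,u]*1e3).round(0).tolist()) for u in list(range(238,270,3))+list(range(350,390,3))])
E
```

```text
board yaw -0.15132380105047044
bl [ 0.4153 -0.1058  0.0049]
br [0.4436 0.0809 0.0049]
fr [0.6643 0.048  0.0054]
fl [ 0.6382 -0.1408  0.0045]
col 290 [(176, [468.0, -40.0, 7.0]), (179, [470.0, -40.0, 11.0]), (182, [471.0, -40.0, 22.0]), (185, [473.0, -40.0, 23.0]), (188, [476.0, -40.0, 23.0]), (191, [478.0, -41.0, 22.0]), (194, [481.0, -41.0, 23.0]), (197, [483.0, -42.0, 23.0]), (200, [484.0, -41.0, 31.0]), (203, [487.0, -42.0, 31.0]), (206, [489.0, -42.0, 32.0]), (209, [489.0, -41.0, 45.0]), (212, [491.0, -41.0, 47.0]), (215, [493.0, -42.0, 47.0]), (318, [588.0, -57.0, 47.0]), (321, [592.0, -57.0, 46.0]), (324, [594.0, -58.0, 48.0]), (327, [609.0, -61.0, 27.0]), (330, [609.0, -61.0, 32.0]), (333, [609.0, -61.0, 38.0]), (336, [610.0, -61.0, 42.0]), (339, [611.0, -61.0, 44.0]), (342, [614.0, -61.0, 45.0]), (345, [617.0, -61.0, 46.0]), (348, [621.0, -62.0, 45.0]), (351, [650.0, -69.0, 5.0])]
col 330 [(176, [473.0, -4.0, 4.0]), (179, [474.0, -5.0, 14.0]), (182, [475.0, -5.0, 23.0]), (185, [478.0, -6.0, 23.0]), (188, [480.0, -6.0, 22.0]), (191, [483.0, -6.0, 24.0]), (194, [485.0, -7.0, 24
[... 1275 characters left out ...]
, [584.0, -111.0, 6.0]), (241, [584.0, -108.0, 6.0]), (244, [585.0, -106.0, 5.0]), (247, [585.0, -103.0, 4.0]), (250, [576.0, -95.0, 24.0]), (253, [577.0, -92.0, 23.0]), (256, [578.0, -90.0, 23.0]), (259, [578.0, -86.0, 24.0]), (262, [567.0, -79.0, 46.0]), (265, [568.0, -76.0, 46.0]), (268, [568.0, -73.0, 46.0]), (350, [577.0, -1.0, 48.0]), (353, [582.0, 2.0, 39.0]), (356, [591.0, 5.0, 23.0]), (359, [591.0, 8.0, 23.0]), (362, [592.0, 11.0, 23.0]), (365, [592.0, 13.0, 23.0]), (368, [582.0, 15.0, 43.0]), (371, [582.0, 18.0, 44.0]), (374, [581.0, 20.0, 46.0]), (377, [582.0, 23.0, 46.0]), (380, [583.0, 25.0, 44.0]), (383, [604.0, 32.0, 5.0]), (386, [605.0, 35.0, 4.0]), (389, [604.0, 38.0, 6.0])]
```

Call:
{"op": "arm_command", "data": {"steps": [[[20, 34, -6.7, 50, 0], [20, 34, -6.7, 100, 0], [20, 34, -6.7, 150, 0], [20, 34, -6.7, 190, 0], [20, 34, -6.7, 200, 0], [20, 34, -6.7, 207, 0], [20, 34, -6.7, 207.5, 0], [20, 34, -6.7, 207.5, 0]]]}}

```text
time_s: 3.25
tool_pos: [0.4572, -0.0184, 0.0259]
eef_rot: [0.211, 3.131, 0.0]
wrist_force: [-0.2, 0.7, 0.2]
finger_gap: 0.0168
```

```bash
cat >> h.py <<'E'
def jig():
    s=st(); c,n=np.cos(-.135),np.sin(-.135); x,y,_=s["tool_pos"]*1e3; f=s["wrist_force"]
    print("X,Y",round(x*c+y*n,1),round(-x*n+y*c,1),"FX,FY",round(f[0]*c+f[1]*n,1),round(-f[0]*n+f[1]*c,1))
E
python3 -c "from h import *;jig()"
```

```text
t 3.25 pos [ 0.4572 -0.0184  0.0259] yaw -0.135 F [-0.2  0.7  0.2] gap 0.0168
X,Y 455.5 43.3 FX,FY -0.3 0.6
```

Call:
{"op": "arm_command", "data": {"steps": [[[20, -8, -2, 1.5, 0], [20, -12, -2, 1.5, 0], [20, -15, -2, 1.5, 0], [20, -17, -2, 1.5, 0], [20, -19, -2, 1.5, 0], [20, -21, -2, 1.5, 0], [20, -23, -2, 1.5, 0], [20, -25, -2, 1.5, 0]]]}}

```text
time_s: 4.05
tool_pos: [0.4815, -0.0237, 0.0243]
eef_rot: [0.211, 3.132, 0.0]
wrist_force: [-0.6, 0.4, -0.3]
finger_gap: 0.0173
```

```bash
python3 -c "from h import *;jig()"
```

```text
t 4.05 pos [ 0.4815 -0.0237  0.0243] yaw -0.135 F [-0.6  0.4 -0.3] gap 0.0173
X,Y 480.3 41.3 FX,FY -0.6 0.3
```

Call:
{"op": "arm_command", "data": {"steps": [[[20, -1.5, 0, 0, 0], [20, -3, 0, 0, 0], [20, -4.5, 0, 0, 0], [20, -6, 0, 0, 0], [20, -6.7, 0, 0, 0], [20, -7.5, 0, 0, 0]]]}}

```text
time_s: 4.65
tool_pos: [0.4888, -0.0247, 0.0242]
eef_rot: [0.211, 3.132, 0.0]
wrist_force: [-1.4, -0.6, 0.0]
finger_gap: 0.0172
```

```bash
python3 -c "
from h import *;jig()
p=capture('wrist'); cv2.imwrite('pics/w2.png',p['image'])"
```

```text
t 4.65 pos [ 0.4888 -0.0247  0.0242] yaw -0.135 F [-1.4 -0.6  0. ] gap 0.0172
X,Y 487.7 41.3 FX,FY -1.3 -0.8
```

View pics/w2.png

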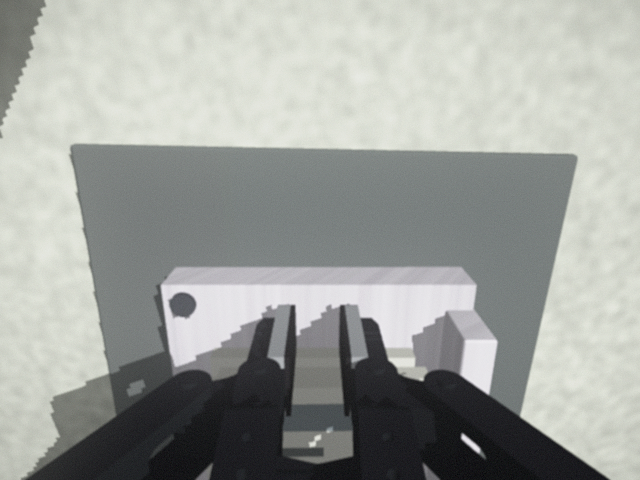

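The fingers, with tips at row 308, sit behind the pack's near edge at about row 350 and are pushing at about 1.4 N. I'll continue in small steps.

Call:
{"op": "arm_command", "data": {"steps": [[[20, -0.6, 0, 0, 0], [20, -1.2, 0, 0, 0], [20, -1.8, 0, 0, 0], [20, -2.2, 0, 0, 0]]]}}

```text
time_s: 5.1
tool_pos: [0.4911, -0.0249, 0.0242]
eef_rot: [0.211, 3.132, 0.0]
wrist_force: [-1.6, -0.2, 0.4]
finger_gap: 0.0173
```

```bash
python3 -c "from h import *;jig()"
```

```text
t 5.1 pos [ 0.4911 -0.0249  0.0242] yaw -0.135 F [-1.6 -0.2  0.4] gap 0.0173
X,Y 489.9 41.4 FX,FY -1.6 -0.4
```

Call:
{"op": "arm_command", "data": {"steps": [[[20, -0.5, 0, 0, 0], [20, -1.0, 0, 0, 0], [20, -1.5, 0, 0, 0]]]}}

```text
time_s: 5.4
tool_pos: [0.4923, -0.0251, 0.0242]
eef_rot: [0.211, 3.132, 0.0]
wrist_force: [-2.7, 0.6, 0.7]
finger_gap: 0.0172
```

Call:
{"op": "arm_command", "data": {"steps": [[[20, -0.4, 0, 0, 0], [20, -0.8, 0, 0, 0]]]}}

```text
time_s: 5.6
tool_pos: [0.4923, -0.0251, 0.024]
eef_rot: [0.211, 3.134, 0.0]
wrist_force: [-4.7, 0.7, 2.2]
finger_gap: 0.0169
```

Call:
{"op": "arm_command", "data": {"steps": [[[20, 6, 0, 0, 0], [20, 8, 0, -30, 0.1], [20, 8, -10, -60, 0.25], [20, -5, -30, -60, 0.4], [20, -30, -50, -60, 0.55], [20, -50, -72, -60, 0.7], [20, -65, -72, -60, 0.85], [20, -65, -72, -60, 1.0], [20, -65, -72, -60, 1.15], [20, -65, -72, -60, 1.3], [20, -65, -72, -60, 1.45], [20, -65, -72, -60, 1.571]]]}}

```text
time_s: 6.8
tool_pos: [0.5477, -0.1054, 0.0843]
eef_rot: [2.37, 2.059, 0.003]
wrist_force: [-0.4, 0.3, -0.5]
finger_gap: 0.017
```

```bash
python3 -c "
from h import *;jig()"
```

```text
t 6.8 pos [ 0.5477 -0.1054  0.0843] yaw -1.711 F [-0.4  0.3 -0.5] gap 0.017
X,Y 556.9 -30.7 FX,FY -0.5 0.3
```

Call:
{"op": "arm_command", "data": {"steps": [[[20, 0, 0, 40, -0.005], [20, 0, 0, 58, -0.005], [20, 0, 0, 60, -0.005], [20, 8, 0, 60, -0.005], [20, 12, 0, 60, -0.005], [20, 14, 0, 60, -0.005], [20, 16, 0, 60, -0.005], [20, 18, 0, 60, -0.005], [20, 20, 0, 60, -0.005], [20, 22, 0, 60, -0.005], [20, 24, 0, 60, -0.005]]]}}

```text
time_s: 7.9
tool_pos: [0.5512, -0.0817, 0.0243]
eef_rot: [2.365, 2.065, 0.002]
wrist_force: [0.2, -1.4, 1.6]
finger_gap: 0.017
```

```bash
python3 -c "
from h import *;jig()"
```

```text
t 7.9 pos [ 0.5512 -0.0817  0.0243] yaw -1.706 F [ 0.2 -1.4  1.6] gap 0.017
X,Y 557.2 -6.7 FX,FY 0.4 -1.4
```

Call:
{"op": "arm_command", "data": {"steps": [[[20, 1.2, 0, 0, 0], [20, 2.4, 0, 0, 0], [20, 3.6, 0, 0, 0], [20, 4.8, 0, 0, 0], [20, 5.6, 0, 0, 0], [20, 6.2, 0, 0, 0]]]}}

```text
time_s: 8.5
tool_pos: [0.552, -0.0755, 0.0243]
eef_rot: [2.365, 2.065, 0.002]
wrist_force: [0.3, -1.3, 0.1]
finger_gap: 0.0171
```

Call:
{"op": "arm_command", "data": {"steps": [[[20, 0.5, 0, 0, 0], [20, 1, 0, 0, 0], [20, 1.5, 0, 0, 0]]]}}

```text
time_s: 8.8
tool_pos: [0.5523, -0.0742, 0.0243]
eef_rot: [2.365, 2.064, 0.002]
wrist_force: [-0.6, -2.8, 0.7]
finger_gap: 0.0171
```

```bash
python3 -c "
from h import *;jig()"
```

```text
t 8.8 pos [ 0.5523 -0.0742  0.0243] yaw -1.706 F [-0.6 -2.8  0.7] gap 0.0171
X,Y 557.2 0.8 FX,FY -0.2 -2.9
```

Call:
{"op": "arm_command", "data": {"steps": [[[20, 0.5, 0, 0, 0], [20, 1, 0, 0, 0]]]}}

```text
time_s: 9.0
tool_pos: [0.5522, -0.0742, 0.0243]
eef_rot: [2.364, 2.063, -0.001]
wrist_force: [-0.8, -5.9, 0.2]
finger_gap: 0.0174
```

Call:
{"op": "arm_command", "data": {"steps": [[[20, 0.4, 0, 0, 0], [20, 0.8, 0, 0, 0]]]}}

```text
time_s: 9.2
tool_pos: [0.5522, -0.0742, 0.0244]
eef_rot: [2.364, 2.062, -0.003]
wrist_force: [-2.0, -6.1, -0.1]
finger_gap: 0.0168
```

Call:
{"op": "arm_command", "data": {"steps": [[[20, -6, 0, 0, 0], [20, -8, 0, -35, -0.1], [20, 0, -20, -60, -0.25], [20, 15, -50, -60, -0.4], [20, 40, -87, -60, -0.55], [20, 49, -87, -60, -0.7], [20, 49, -87, -60, -0.85], [20, 49, -87, -60, -1.0], [20, 49, -87, -60, -1.15], [20, 49, -87, -60, -1.3], [20, 49, -87, -60, -1.45], [20, 49, -87, -60, -1.571]]]}}

```text
time_s: 10.4
tool_pos: [0.4725, -0.0127, 0.0839]
eef_rot: [0.205, 3.133, -0.004]
wrist_force: [-0.6, 0.4, 0.3]
finger_gap: 0.0171
```

```bash
python3 -c "
from h import *;jig()"
```

```text
t 10.4 pos [ 0.4725 -0.0127  0.0839] yaw -0.13 F [-0.6  0.4  0.3] gap 0.0171
X,Y 469.9 51.0 FX,FY -0.6 0.3
```

Call:
{"op": "arm_command", "data": {"steps": [[[20, 0, 0, 40, 0.005], [20, 0, 0, 57, 0.005], [20, 0, 0, 59.7, 0.005], [20, -8, 0, 59.7, 0.005], [20, -13, 0, 59.7, 0.005], [20, -16, 0, 59.7, 0.005], [20, -18, 0, 59.7, 0.005], [20, -19.5, 0, 59.7, 0.005], [20, -20.3, 0, 59.7, 0.005], [20, -20.8, 0, 59.7, 0.005]]]}}

```text
time_s: 11.4
tool_pos: [0.4932, -0.0156, 0.0243]
eef_rot: [0.212, 3.133, -0.004]
wrist_force: [-0.2, 0.4, 0.0]
finger_gap: 0.0172
```

Call:
{"op": "arm_command", "data": {"steps": [[[20, -0.4, 0, 0, 0], [20, -0.8, 0, 0, 0], [20, -1.2, 0, 0, 0]]]}}

```text
time_s: 11.7
tool_pos: [0.4936, -0.0156, 0.0241]
eef_rot: [0.212, 3.134, -0.004]
wrist_force: [-3.3, 0.4, 1.5]
finger_gap: 0.0172
```

```bash
python3 -c "
from h import *;jig()"
```

```text
t 11.7 pos [ 0.4936 -0.0156  0.0241] yaw -0.135 F [-3.3  0.4  1.5] gap 0.0172
X,Y 491.2 51.0 FX,FY -3.3 -0.0
```

Call:
{"op": "arm_command", "data": {"steps": [[[20, -0.5, 0, 0, 0], [20, -0.8, 0, 0, 0]]]}}

```text
time_s: 11.9
tool_pos: [0.4935, -0.0156, 0.0239]
eef_rot: [-0.212, -3.133, 0.004]
wrist_force: [-2.2, 0.8, 1.5]
finger_gap: 0.0173
```

Call:
{"op": "arm_command", "data": {"steps": [[[20, 6, 0, 0, 0], [20, 8, 0, -45, 0], [60, 0, 0, -90, 0], [100, -40, 10, -126, 0], [100, -88, 20, -126, 0], [100, -130, 20, -126, 0], [100, -168, 20, -126, 0], [100, -168, 20, -126, 0], [100, -168, 20, -126, 0]]]}}

```text
time_s: 12.8
tool_pos: [0.663, -0.0182, 0.1487]
eef_rot: [-0.212, -3.132, 0.004]
wrist_force: [0.3, 0.9, 0.3]
finger_gap: 0.0853
```

```bash
python3 - <<'E'
from h import *
jig()
p=capture("wrist"); im=p["image"]; C=cloud(p); np.save("c3.npy",C)
for t in ["plate_top_hole","plate_middle_hole","plate_bottom_hole","plate_top"]:
    print(t,[(w(p,a["position"]).round(4).tolist(),px(p,w(p,a["position"])),round(a["confidence"],2)) for a in models.mark_of(t,p)[:2]])
h=np.array([.5939,-.0088,.046]); u,v=px(p,h); print(u,v)
v0,u0=max(0,min(v-70,330)),max(0,min(u-100,440))
cv2.imwrite("pics/w3.png",np.hstack([cv2.resize(im,(400,300)),cv2.resize(im[v0:v0+150,u0:u0+200],(400,300),interpolation=2)])); print(u0,v0)
E
```

```text
t 12.8 pos [ 0.663  -0.0182  0.1487] yaw -0.135 F [0.3 0.9 0.3] gap 0.0853
X,Y 659.4 71.2 FX,FY 0.2 0.9
plate_top_hole [([0.5901, -0.0119, 0.0475], [310, 121], 0.89)]
plate_middle_hole [([0.5925, -0.0117, 0.0383], [311, 124], 0.4), ([0.5572, -0.0209, 0.0422], [286, 62], 0.36)]
plate_bottom_hole [([0.5932, -0.0134, 0.0337], [309, 126], 0.55)]
plate_top [([0.5618, -0.0239, 0.0396], [282, 72], 0.87)]
316 127
216 57
```

View pics/w3.png

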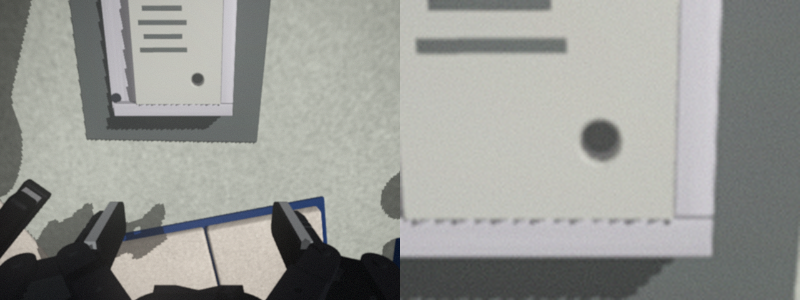

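The picture shows the pack flush against both stop walls, and the top hole dark and clear at wrist pixel (316,127), which is exactly where I predicted it. Next is the post.

Call:
{"op": "arm_command", "data": {"steps": [[[100, 190, 286, -21, 0], [100, 190, 286, -21, 0], [100, 190, 286, -21, 0], [100, 190, 286, -21, 0], [100, 190, 286, -21, 0], [100, 190, 286, -21, 0], [100, 190, 286, -21, 0], [100, 190, 286, -21, 0], [100, 190, 286, -21, 0], [100, 190, 286, -21, 0]]]}}

```text
time_s: 14.05
tool_pos: [0.5121, 0.2902, 0.1709]
eef_rot: [-0.214, -3.133, 0.005]
wrist_force: [0.0, 0.1, -0.2]
finger_gap: 0.0852
```

```bash
python3 - <<'E'
from h import *
st()
p=capture("wrist"); im=p["image"]; C=cloud(p)
for t in ["post","post_tip","holder"]:
    print(t,[(w(p,a["position"]).round(4).tolist(),px(p,w(p,a["position"])),round(a["confidence"],2)) for a in models.mark_of(t,p)[:2]])
m=(C[...,2]>.064)&(C[...,2]<.073)&(np.hypot(C[...,0]-.513,C[...,1]-.291)<.03)
n,l,s,c=cv2.connectedComponentsWithStats(m.astype(np.uint8)); k=1+np.argmax(s[1:,4]); q=C[l==k]
print("grip top",s[k,4],c[k],q.mean(0).round(4),np.ptp(q,0).round(4))
r=cv2.minEnclosingCircle(q[:,:2].astype(np.float32)); print(r)
tool([*r[0],.0485])
cv2.imwrite("pics/w4.png",im)
E
```

```text
t 14.05 pos [0.5121 0.2902 0.1709] yaw -0.136 F [ 0.   0.1 -0.2] gap 0.0852
post [([0.5136, 0.2923, 0.002], [320, 215], 0.69)]
post_tip []
holder [([0.5137, 0.4004, -0.0031], [456, 196], 0.69), ([0.5139, 0.2938, -0.0006], [322, 214], 0.65)]
grip top 612 [319.79901961 241.71568627] [0.513  0.2923 0.0685] [0.0177 0.0175 0.0067]
((0.5137921571731567, 0.2922244369983673), 0.00916114542633295)
TOOL [ -1.    2.9 122.1] twist 0
```

View pics/w4.png

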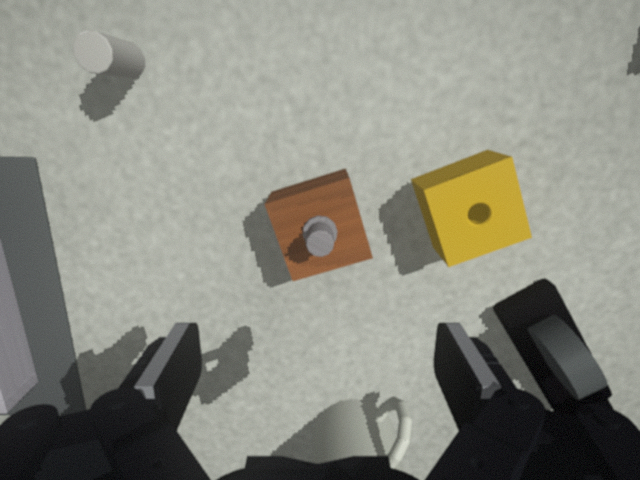

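The brown holder, with the post at (320,238), is centred between the fingers. I'm grasping it now.

Call:
{"op": "arm_command", "data": {"steps": [[[60, -0.9, 2.4, 40, 0], [50, -0.9, 2.4, 80, 0], [50, -0.9, 2.4, 110, 0], [50, -0.9, 2.4, 120, 0], [50, -0.9, 2.4, 121.5, 0], [50, -0.9, 2.4, 121.5, 0], [0, -0.9, 2.4, 121.5, 0], [0, -0.9, 2.4, 121.5, 0], [0, -0.9, 2.4, 121.5, 0], [0, -0.9, 2.4, 121.5, 0], [0, -0.9, 2.4, 121.5, 0], [0, -0.9, 2.4, 121.5, 0]]]}}

```text
time_s: 15.45
tool_pos: [0.5153, 0.2924, 0.0513]
eef_rot: [0.215, 3.132, -0.002]
wrist_force: [-0.6, 0.2, 7.2]
finger_gap: 0.0152
```

```bash
python3 -c "
from h import *;st()"
```

```text
t 15.45 pos [0.5153 0.2924 0.0513] yaw -0.137 F [-0.6  0.2  7.2] gap 0.0152
```

The gap is 15.2 mm rather than 18, and there is an upward force of 7 N. I'll look before lifting.

```bash
python3 -c "
from h import *;st()
p=capture('wrist'); cv2.imwrite('pics/w5.png',cv2.resize(p['image'][240:480,160:480],(800,600)))"
```

```text
t 15.45 pos [0.5153 0.2924 0.0513] yaw -0.137 F [-0.6  0.2  7.2] gap 0.0152
```

View pics/w5.png

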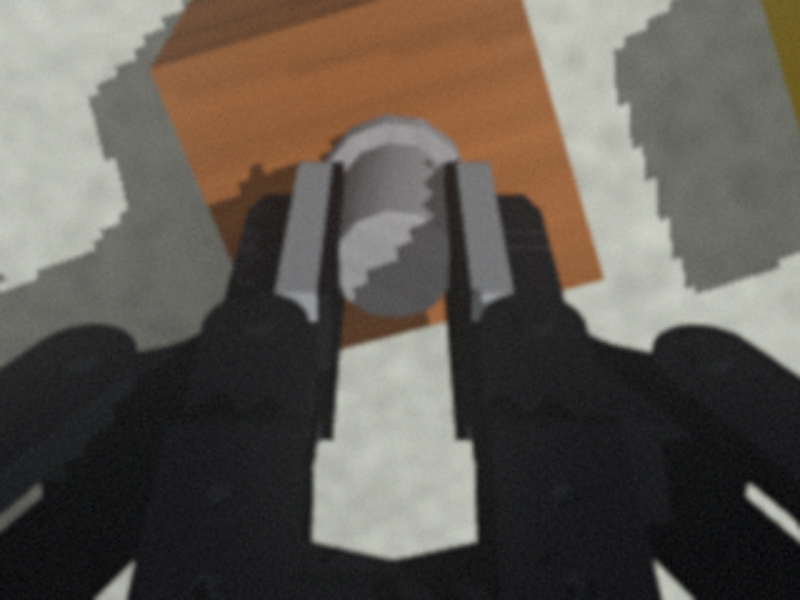

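The grip is held squarely between the pads, and the flange is just below the fingertips at about row 140 of the crop. The force is only a small downward drag, so I'm lifting.

Call:
{"op": "arm_command", "data": {"steps": [[[0, 0, 0, -1, 0], [0, 0, 0, -4, 0], [0, 0, 0, -12, 0], [0, 0, 0, -25, 0], [0, 0, 0, -45, 0], [0, 0, 0, -65, 0], [0, 0, 0, -80, 0], [0, 0, 0, -80, 0]]]}}

```text
time_s: 16.3
tool_pos: [0.5172, 0.2935, 0.1348]
eef_rot: [0.215, 3.127, 0.003]
wrist_force: [0.1, 0.0, -0.6]
finger_gap: 0.0155
```

```bash
python3 - <<'E'
from h import *
s=st()
p=capture('wrist'); C=cloud(p); R=Ro.from_rotvec(s["eef_rot"]).as_matrix()
T=(C-s["tool_pos"])@R*1e3   # tool coords mm
m=(abs(T[...,0])<25)&(abs(T[...,1])<14)&(T[...,2]>-40)&(T[...,2]<60)&(p["depth"]>0)
ys=T[m]
for z in range(-30,60,4):
    q=ys[(ys[:,2]>=z)&(ys[:,2]<z+4)]
    if len(q)>3: print(z,len(q),"x",q[:,0].min().round(1),q[:,0].max().round(1),"y",q[:,1].min().round(1),q[:,1].max().round(1))
cv2.imwrite('pics/w6.png',cv2.resize(p['image'][200:440,160:480],(800,600)))
for t in ["post","post_tip"]: print(t,[(((w(p,a["position"])-s["tool_pos"])@R*1e3).round(1),round(a["confidence"],2)) for a in models.mark_of(t,p)[:2]])
E
```

```text
t 16.3 pos [0.5172 0.2935 0.1348] yaw -0.137 F [ 0.1  0.  -0.6] gap 0.0155
-30 326 x -10.2 12.3 y -13.5 14.0
-26 316 x -10.1 12.1 y -13.3 14.0
-22 521 x -10.6 12.0 y -13.4 14.0
-18 1743 x -8.9 12.1 y -13.4 13.9
-14 455 x -10.8 12.1 y -13.4 14.0
-10 385 x -9.0 12.1 y -13.5 14.0
-6 290 x 5.7 11.7 y -13.2 14.0
-2 184 x 5.7 10.7 y -6.7 8.6
2 536 x 4.8 13.6 y -9.7 11.2
6 127 x 6.1 13.6 y -9.9 11.8
22 36 x 4.8 6.5 y -2.4 4.8
26 72 x 3.4 6.9 y -3.4 5.4
30 73 x 0.8 6.8 y -3.9 6.0
34 66 x 2.6 6.8 y -3.5 5.6
38 58 x 2.8 6.6 y -3.6 5.7
42 14 x 2.5 6.5 y -3.7 5.2
post [(array([ 0.5, -1. , 46.2]), 0.7)]
post_tip [(array([-0.9,  3.3, 46.2]), 0.97)]
```

View pics/w6.png

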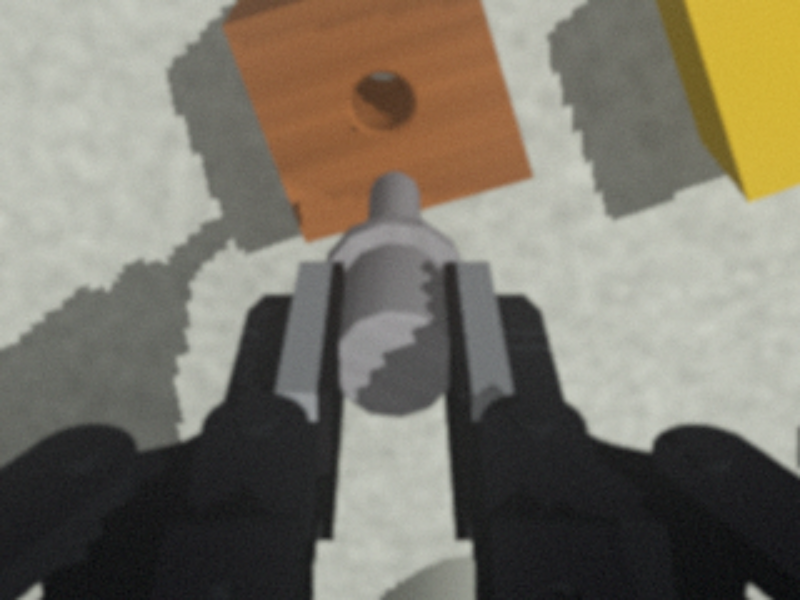

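The post hangs upright, with its tip at crop pixel (395,180), and its axis is about (1.7, 1.0) mm off the tool axis. I'll move to hover just beyond the hole, so one picture shows both the tip and the hole.

Call:
{"op": "arm_command", "data": {"steps": [[[0, -15, -30, 0, 0], [0, -33, -66, 0, 0], [0, -51, -104, 0, 0], [0, -70, -142, 0, 0], [0, -88, -179, 0, 0], [0, -106, -217, 0, 0], [0, -125, -254, 0, 0], [0, -138, -280, 0, 0], [0, -143, -290.3, 5, 0], [0, -143, -290.3, 20, 0], [0, -143, -290.3, 28, 0], [0, -143, -290.3, 28, 0]]]}}

```text
time_s: 17.65
tool_pos: [0.6146, -0.0137, 0.1011]
eef_rot: [-0.214, -3.131, 0.001]
wrist_force: [-0.3, 0.6, -0.9]
finger_gap: 0.0156
```

```bash
cat > m.py <<'E'
from h import *
def run(name):
    jig(); s=observe()
    p=capture('wrist'); C=cloud(p); R=Ro.from_rotvec(s["eef_rot"]).as_matrix()
    T=(C-s["tool_pos"])@R*1e3
    m=(abs(T[...,0])<25)&(abs(T[...,1])<14)&(T[...,2]>24)&(T[...,2]<43)&(p["depth"]>0)&(C[...,2]>.051)
    q=T[m]; yl,yh=np.percentile(q[:,1],[2,98]); xm=np.percentile(q[:,0],97)
    ax=np.array([xm-5,(yl+yh)/2]); print("shank",len(q),"y",yl.round(1),yh.round(1),"xfront",xm.round(1),"axis",ax.round(1))
    g=cv2.cvtColor(p["image"],6).astype(float)
    # hole: dark pixels, ray on plane z=.046
    f,cx,cy=K(p); E=np.linalg.inv(np.array(p["extrinsics"]));v,u=np.mgrid[:480,:640]
    d=np.stack([(u-cx)/f,(v-cy)/f,np.ones_like(u)],-1)@E[:3,:3].T; k=(.046-E[2,3])/d[...,2]; W=E[:3,3]+d*k[...,None]
    near=(np.hypot(W[...,0]-.5939,W[...,1]+.0088)<.012)
    med=np.median(g[near]); dark=(near&(g<.65*med)).astype(np.uint8)
    n,l,S,c=cv2.connectedComponentsWithStats(dark)
    for i in range(1,n):
        if S[i,4]<40: continue
        qq=W[l==i][:,:2]; mn,mx=qq.min(0),qq.max(0); tt=(np.r_[(mn+mx)/2,.046]-s["tool_pos"])@R*1e3
        print("hole",S[i],"world",((mn+mx)/2).round(4),"ext",(mx-mn).round(4),"tool",tt[:2].round(1),"-> move",(tt[:2]-ax).round(1))
    h=px(p,[.5939,-.0088,.05]); print(h)
    v0,u0=int(np.clip(h[1]-90,0,300)),int(np.clip(h[0]-120,0,400))
    cv2.imwrite(name,cv2.resize(p['image'][v0:v0+180,u0:u0+240],(800,600))); print("crop",u0,v0)
E
python3 -c "from m import *; run('pics/w7.png')"
```

```text
t 17.65 pos [ 0.6146 -0.0137  0.1011] yaw -0.136 F [-0.3  0.6 -0.9] gap 0.0156
X,Y 610.8 69.1 FX,FY -0.4 0.5
shank 306 y -3.5 5.6 xfront 6.6 axis [1.6 1.1]
hole [310 222  21  19 260] world [ 0.5936 -0.0084] ext [0.0099 0.01  ] tool [21.3  2.4] -> move [19.7  1.4]
[320, 234]
crop 200 144
```

View pics/w7.png

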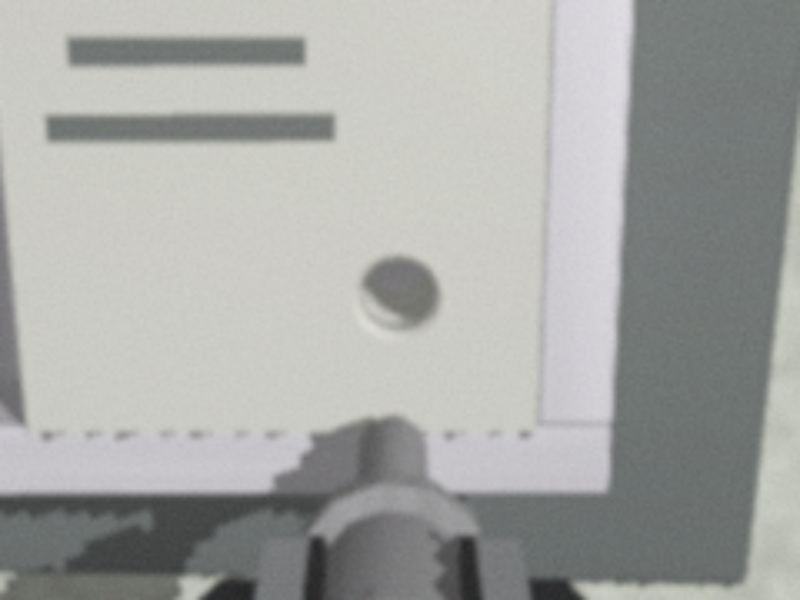

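The picture shows the hole centred at crop pixel (399,295) and the shank tip at (393,425). Correcting for the lit rim that the threshold cut off, the shift is about (19.2, 1.0) mm. I'll move over the hole and lower slowly.

Call:
{"op": "arm_command", "data": {"steps": [[[0, 7, 0.5, 0, 0], [0, 15, 1, 0, 0], [0, 19.2, 1, 0, 0], [0, 19.2, 1, 0, 0], [0, 19.2, 1, 4, 0], [0, 19.2, 1, 7, 0], [0, 19.2, 1, 8, 0], [0, 19.2, 1, 9, 0], [0, 19.2, 1, 10, 0], [0, 19.2, 1, 11, 0]]]}}

```text
time_s: 18.7
tool_pos: [0.5966, -0.0102, 0.0912]
eef_rot: [-0.214, -3.133, 0.001]
wrist_force: [-0.3, 0.2, -0.4]
finger_gap: 0.0153
```

```bash
python3 -c "
from h import *;jig()"
```

```text
t 18.7 pos [ 0.5966 -0.0102  0.0912] yaw -0.136 F [-0.3  0.2 -0.4] gap 0.0153
X,Y 592.5 70.2 FX,FY -0.3 0.2
```

Call:
{"op": "arm_command", "data": {"steps": [[[0, 1.0, 0, 0, 0], [0, 1.0, 0, 1, 0], [0, 1.0, 0, 2, 0], [0, 1.0, 0, 3, 0], [0, 1.0, 0, 4, 0]]]}}

```text
time_s: 19.2
tool_pos: [0.5956, -0.01, 0.0871]
eef_rot: [-0.214, -3.133, 0.001]
wrist_force: [0.0, -0.7, -1.1]
finger_gap: 0.0158
```

```bash
python3 -c "
from h import *;jig()"
```

```text
t 19.2 pos [ 0.5956 -0.01    0.0871] yaw -0.136 F [ 0.  -0.7 -1.1] gap 0.0158
X,Y 591.5 70.2 FX,FY 0.1 -0.7
```

Call:
{"op": "arm_command", "data": {"steps": [[[0, 0, 0, 1, 0], [0, 0, 0, 2, 0], [0, 0, 0, 3, 0], [0, 0, 0, 4, 0], [0, 0, 0, 5, 0]]]}}

```text
time_s: 19.7
tool_pos: [0.5956, -0.01, 0.082]
eef_rot: [-0.214, -3.133, 0.001]
wrist_force: [0.1, 0.3, 0.3]
finger_gap: 0.0157
```

```bash
python3 -c "
from h import *;jig()"
```

```text
t 19.7 pos [ 0.5956 -0.01    0.082 ] yaw -0.136 F [0.1 0.3 0.3] gap 0.0157
X,Y 591.5 70.2 FX,FY 0.1 0.3
```

Forces are about zero. Continuing down.

Call:
{"op": "arm_command", "data": {"steps": [[[0, 0, 0, 1, 0], [0, 0, 0, 2, 0], [0, 0, 0, 3, 0], [0, 0, 0, 4, 0], [0, 0, 0, 5, 0], [0, 0, 0, 6, 0]]]}}

```text
time_s: 20.3
tool_pos: [0.5955, -0.01, 0.0759]
eef_rot: [-0.214, -3.133, 0.001]
wrist_force: [0.2, -0.5, -0.7]
finger_gap: 0.0152
```

Call:
{"op": "arm_command", "data": {"steps": [[[0, 0, 0, 1, 0], [0, 0, 0, 2, 0], [0, 0, 0, 3, 0], [0, 0, 0, 4, 0], [0, 0, 0, 5, 0], [0, 0, 0, 6, 0]]]}}

```text
time_s: 20.9
tool_pos: [0.5955, -0.01, 0.0698]
eef_rot: [-0.214, -3.133, 0.001]
wrist_force: [-0.5, -0.4, -1.0]
finger_gap: 0.0154
```

Call:
{"op": "arm_command", "data": {"steps": [[[0, 0, 0, 1, 0], [0, 0, 0, 2, 0], [0, 0, 0, 3, 0], [0, 0, 0, 4, 0]]]}}

```text
time_s: 21.3
tool_pos: [0.5955, -0.01, 0.0657]
eef_rot: [-0.214, -3.133, 0.001]
wrist_force: [-0.2, 0.3, -1.0]
finger_gap: 0.0155
```

Call:
{"op": "arm_command", "data": {"steps": [[[0, 0, 0, 1, 0], [0, 0, 0, 2, 0], [0, 0, 0, 3, 0], [0, 0, 0, 4, 0], [0, 0, 0, 5, 0]]]}}

```text
time_s: 21.8
tool_pos: [0.5955, -0.01, 0.0607]
eef_rot: [-0.214, -3.133, 0.001]
wrist_force: [-0.3, -0.2, -0.6]
finger_gap: 0.0154
```

```bash
python3 -c "
from h import *;jig()"
```

```text
t 21.8 pos [ 0.5955 -0.01    0.0607] yaw -0.136 F [-0.3 -0.2 -0.6] gap 0.0154
X,Y 591.5 70.2 FX,FY -0.2 -0.2
```

Tip is at about 14 mm, so about 6 mm remain.

Call:
{"op": "arm_command", "data": {"steps": [[[0, 0, 0, 1, 0], [0, 0, 0, 2, 0], [0, 0, 0, 3, 0], [0, 0, 0, 4, 0]]]}}

```text
time_s: 22.2
tool_pos: [0.5955, -0.01, 0.0566]
eef_rot: [-0.214, -3.133, 0.001]
wrist_force: [-0.1, 0.3, -0.9]
finger_gap: 0.0153
```

Call:
{"op": "arm_command", "data": {"steps": [[[0, 0, 0, 0.5, 0], [0, 0, 0, 1, 0], [0, 0, 0, 1.5, 0]]]}}

```text
time_s: 22.5
tool_pos: [0.5955, -0.01, 0.0551]
eef_rot: [-0.214, -3.133, 0.001]
wrist_force: [-1.1, -0.2, 2.7]
finger_gap: 0.0153
```

```bash
python3 -c "
from h import *;jig()"
```

```text
t 22.5 pos [ 0.5955 -0.01    0.0551] yaw -0.136 F [-1.1 -0.2  2.7] gap 0.0153
X,Y 591.5 70.2 FX,FY -1.1 -0.3
```

It met contact at 2.7 N and z = 55.1 mm, where seating was expected (51.3 + 4 = 55.3 mm). I'm releasing and retreating.

Call:
{"op": "arm_command", "data": {"steps": [[[60, 0, 0, 0, 0], [60, 0, 0, 0, 0], [60, 0, 0, 0, 0], [60, 0, 0, 0, 0], [60, 0, 0, -10, 0], [60, 0, 0, -30, 0], [60, 0, 0, -60, 0], [60, 10, 0, -90, 0], [60, 30, 0, -110, 0], [60, 30, 0, -110, 0]]]}}

```text
time_s: 23.5
tool_pos: [0.5666, -0.0058, 0.1694]
eef_rot: [0.213, 3.13, -0.002]
wrist_force: [-0.0, 0.3, -0.5]
finger_gap: 0.0516
```

```bash
python3 - <<'E'
from h import *
st(); p=capture("wrist"); C=cloud(p)
d=np.hypot(C[...,0]-.5939,C[...,1]+.0088)
q=C[(d<.02)&(C[...,2]>.068)&(C[...,2]<.09)]; print("grip top",len(q),q.mean(0).round(4))
q=C[(d<.014)&(C[...,2]>.047)&(C[...,2]<.055)]; print("flange",len(q),np.median(q,0).round(4))
cv2.imwrite("pics/w8.png",p["image"])
E
```

```text
t 23.5 pos [ 0.5666 -0.0058  0.1694] yaw -0.136 F [-0.   0.3 -0.5] gap 0.0516
grip top 592 [ 0.5931 -0.0086  0.0723]
flange 422 [ 0.5868 -0.007   0.0504]
```

View pics/w8.png

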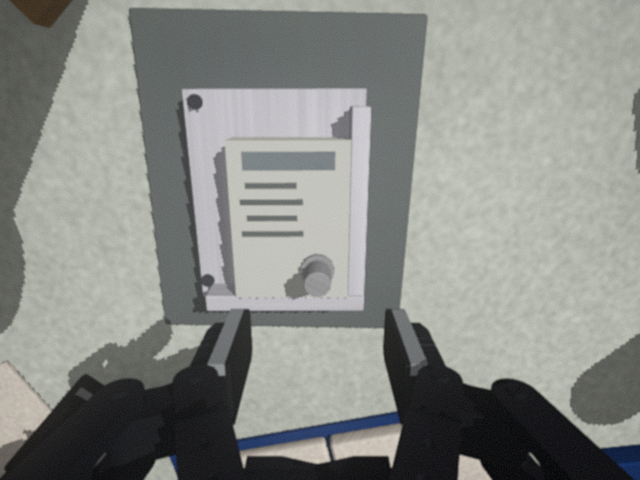

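The post stands in the plates at (317,275) with its flange top at 50 mm and grip top at 72 mm, which are the seated heights. The pack is flush with both stops. I'm handing the job in.

```bash
python3 -c "
from station import workorder
print(workorder.close_job())"
```

```text
the job is handed in; nothing more can be done
None
```

The pack is home against both stops, the post is seated through all three plates into the jig, and the job is handed in at about 24 s of the 72 s allowed.

- **Plates:** I pushed the pack against the far stop, then the side stop, then checked the far stop again. The highest force read between pushes was about 6 N, against the 14 N that marks a plate.
- **Post:** I lifted it from the brown wooden holder and lined it up with the hole by the wrist camera. It went down with no resistance beyond about 1 N of sensor noise, until the flange met the top plate at 2.7 N. I then let go and moved clear.
- **Last checks:** The flange top is at 50 mm and the grip top at 72 mm, which are the seated heights. The final picture shows the pack flush with both stops and the robot touching nothing.
- **Odd readings:** The grip read about 15 mm instead of the post's 18 mm, with a brief 7 N downward press when the fingers closed. The lift and insertion were still clean.
- **Not checked:** I did not photograph the rest of the desk again at the end, but nothing in the force readings or paths suggests other things were touched.

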